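Draw the counting chamber off the drying block and put it back in its case

TASK

The glass counting chamber has dried: slip it out from under its spring clip by pressing lightly on top of it and drawing it toward you along its lane until its front end stands well out over the front edge of the drying block, still lying flat. Then take it by that overhanging end and lay it in the recess of its open case, flat and fully down. Be gentle with the glass, never pressing or knocking it hard and never letting it fall on the bench, and leave the two slides and the other things where they are.

Things in the scene. Friction and masses are not known exactly. Their poses are not given: they have to be found in the camera images.
- chamber_center (a point): Centre, half-way up, of the loose glass counting chamber: a plate 76 mm long (x), 35 mm wide (y), 4 mm thick, about 30 g; frosted white ends, two silvery fields in the middle between dark grooves that make an H. Its +x points to the block's back. It may lie in any lane; the two other glasses are narrower. Its top stands only 1 mm above the ribs beside it, so it cannot be gripped by its sides there.
- chamber_press (a point): Spot on the chamber's top face (2 mm above the centre) on its middle line, 10 mm behind the centre, 48 mm from the front end. Fingertips pressed within 6 mm of it clear the clip and stay over the block when the front overhangs by 30 mm. Glass slides on the block with a coefficient of about 0.12; on fingertips it is much higher.
- chamber_front (a point): Middle of the chamber's front end face, half-way up, 38 mm to -x of its centre. Once it stands out over the block's edge, that end can be gripped across its 35 mm width from above, the fingers in front of the block.
- chamber: The same chamber; origin at the middle of its underside, z up through its thickness.
- drying_block: Fixed metal block on rubber feet, 136 (x) by 138 mm (y). Origin on the bench under its middle, -x the front, toward the robot. Three lanes along x, middle lines at y = -44, 0, +44 mm, each 38 mm wide between ribs 3 mm high. Open in front, where the floor ends in a clear upright face at x = -68 mm; closed at x = +32 mm by a deck where the glass starts. The chamber's front end starts 22 mm inside the edge.
- lane_floor: Top slab of the block, rigid, on which the glasses lie; origin and axes as the block's, upper face 40 mm above the bench. Glass must not be pressed on it with more than 27 N, of which the clip gives 6 N.
- block_front (a point): Middle of the block's front edge at the height of the lane floor, axes as the block's. The chamber lies balanced while its front end stands out less than 38 mm; about 30 mm leaves room for the fingers. A fixed water bath, 0.23 m high, stands left of the work beyond y = 0.22 m: pass above it.
- clip_tip (a point): Tip of the steel spring clip of the middle lane, at block x = +23 mm; each lane has one. It bears on the last 8 mm of the chamber with about 6 N, so a light touch only skids: a press of 6 N or more (10 is ample) draws it free; after 8 mm of travel it follows more easily. The clips stand up to 10 mm above the glass.
- case: Fixed low plastic case, lid laid back flat to +x. Base 116 (x) by 84 mm (y), 5 mm high; origin on the bench under its middle, -x toward the robot. On it a grey floor strip, 39 mm wide, 14 mm above the bench, with a recess 80 mm long (x -40 to +40): stops 6 mm high at both ends, side walls 6 mm high only at x +1 to +57 mm. Both sides of the front half are cut out down to the base for the fingers.
- case_seat (a point): Middle of the recess floor, 14 mm above the bench, axes as the case's. The chamber's centre belongs 2 mm above it, its length along x, either way round. Beside the front half fingertips have 9 mm below the chamber's underside. Glass must not be pressed into the case with more than 25 N.
- slide_a: Plain glass slide 76 x 26 x 2 mm with a white end, loose in another lane under its clip; origin at its underside. Leave it.
- slide_b: Second plain slide like the first, in the third lane. Leave it.
- forceps_curved: Steel curved forceps, 126 mm long, loose on the bench in front. Leave it.
- cassette_b1: Small greenish embedding cassette with a wax block, 40 x 28 x 11 mm, loose on the bench in front. Leave it.
- petri_dish: Clear petri dish, 57 mm across, 12 mm high, loose on the bench in front. Leave it.

How it is judged:
By the outcome, as a careful person would: the job done as asked, in the order asked, and still so for the second after the job is handed in, with the robot touching nothing.
It also fails if it takes over 72 s, if anything falls off the work surface, if the arm or the gripper's body presses on something with over 40 N, if the wrist force passes 120 N, or if a joint passes its speed limit or range.

ROBOT

A 6-joint arm with a two-finger parallel gripper is mounted at the origin on a cart in front of the work surface, level with it; the furniture and walls round the work are solid. World frame = base frame: x ahead of the robot, y to its left, z up, the work surface at z = 0. Lengths are in mm, angles in rad, forces in N, time in s.
With the tool pointing down it reaches from about 350 to 775 mm from the base axis. Payload 7.3 kg.
Tool frame: the origin (TCP) lies at the very end of the fingers, on their centre line; the grasp point (between the pads) lies 19 mm behind it (bot.grip_point_offset is the distance from the TCP to the grasp point, in mm); z points along the fingers, y is the line along which they close (so a half turn about z gives the same grasp; the last joint's range is limited). The gripper opens to 92 mm and grips with 3 to 60 N. Pads are 19 mm wide; open, the fingers measure 130 mm over their backs; the gripper's body (75 mm by 190 mm) begins 47 mm behind the grasp point.
Start: joints at [1.031, 0.342, 1.524, -0, 1.275, -0.146], TCP at [201.43, 484.841, 226.741] pointing down, gripper open.
Joint ranges: [-2.53, 2.53], [-0.77, 2.02], [0.04, 2.7], [-1, 4.14], [0.28, 2.66], [-3.11, 3.11]. Speed limits (rad/s): [2.57, 2.57, 3.14, 3.14, 3.14, 3.14].

INTERFACE

Orientations are given as [roll, pitch, yaw] about the fixed x, y, z axes, in that order (R = Rz(yaw) Ry(pitch) Rx(roll)).
In Python, from plant import bot gives the robot as it stands. The module is installed in compiled form; this text tells all that it offers.
- The arm moves only by the shell command python3 -m jog 'ROWS' [OPENING]. ROWS is JSON, a list of rows, each a list of 6 numbers: the shift along the tool's x, y, z in mm, then the turn, a rotation vector about the tool's x, y, z in rad. In form: [[dx, dy, dz, rx, ry, rz], ...]. A call has 1 to 12 rows; each row shifts and turns the commanded pose from where the row before left it, along the tool's axes as they then stand; what a row does not reach is not made up. A row lasts 1/10 s, in which the tool goes at most 50 mm and 8.59 degrees, less where a joint would pass 70% of its speed; a pose out of reach is approached as far as the arm can. A call with a gripper value outside its range is refused whole. OPENING is the opening in per cent of the stroke, from 0 (shut) to 100 (fully open), set as the call begins (- or left out, the last holds). The fingers move at their own pace and stop on an object; the grip force is fixed at half the most. Time passes only in rows, so rows that do not move let the fingers close. It gives the time, the measured TCP pose, the force, the opening and the grip force at its end, in the units of the state.
- bot.get_obs(): the state, without advancing time (a new reading comes with each control period).
- bot.capture(name): name is "scene" or "top" or "wrist"; returns the picture (400x640x3 uint8, red, green, blue); there is no depth.
- bot.camera_model(name): a dict with "fx", "fy", "cx", "cy" (pixels), "position" and "orientation" of the camera in the world; the wrist camera has in their place "T_tool_cam" (4x4, takes a point from camera to tool coordinates, whose origin is the TCP and whose axes are the flange's). Camera axes: x right, y down, z forward; pixel columns grow to the right and rows downward; lengths in mm; the calibration is good to about 2 mm. A picture is of the moment at which its call begins: read the wrist's pose just before it. camera_model takes no time and is no camera call.
- bot.close_job(): hands the job in; it is judged then, once.
Trained networks look in the newest picture that a camera, given by its name, has taken for a name from the list of things; names that differ only in an ending like _2 or _b are one class to them, and where a whole thing is asked for, a point or a joint stands for the part that bears it (a point fixed in the world has none). Each returns a list of dicts, best first, with "p" (0 to 1); they miss things now and then, are a little off and sometimes report something else, mostly with a low value. They report only what shows in the picture. A call takes as long as a camera call.
- bot.outline_of(target, camera): "mask" (400x640 bool, what is visible of it) and "pixel" ([column, row] in pixels, amid what is visible of it).
The state is a dict: "time": time; "joint_positions": joint angles; "dq": joint speeds; "tau": joint torques, N m; "tool_pos": TCP position; "tcp_rot": TCP orientation; "contact_force": force on the tool from outside, world axes, zero at the start; "moment": the same for the moment, N m; "grip_width": finger opening in mm; "finger_force": force on a finger pad.
Only numpy, scipy, OpenCV 4.12 (cv2) and the standard library are available. Lean on these libraries where they do the work, as an engineer would, in place of code of your own. Each camera call takes 0.05 s, during which the arm holds its last target. There are 200 camera calls.

## Working session

There is one attempt and no reset: what is moved stays moved. The work goes in short steps, Python scripts to look and compute and a shell command to move; the robot and the scene stay as the last step left them, time stands still between calls to the robot, and variables do not carry over. Pictures are saved under pics/ and viewed, at most 14 in all, crops included, and the job is handed in when it is done.

```bash
mkdir -p pics
cat > h.py <<'E'
import numpy as np,cv2
from plant import bot
from scipy.spatial.transform import Rotation as R
def cam(n,obs=None):
    m=bot.camera_model(n);K=(m['fx'],m['fy'],m['cx'],m['cy'])
    if 'T_tool_cam' in m:
        o=obs or bot.get_obs();T=np.eye(4);T[:3,:3]=R.from_euler('xyz',o['tcp_rot']).as_matrix();T[:3,3]=o['tool_pos']
        T=T@np.array(m['T_tool_cam']);return K,T[:3,:3],T[:3,3]
    q=np.array(m['orientation'])
    r=q if q.shape==(3,3) else R.from_euler('xyz',q).as_matrix()
    return K,r,np.array(m['position'])
def ray(c,px,z):
    K,r,p=c;d=r@np.array([(px[0]-K[2])/K[0],(px[1]-K[3])/K[1],1]);return p+d*(z-p[2])/d[2]
def proj(c,P):
    K,r,p=c;v=r.T@(np.array(P)-p);return [K[0]*v[0]/v[2]+K[2],K[1]*v[1]/v[2]+K[3]]
E
python3 - <<'E'
from h import *
o=bot.get_obs();print(o)
for n in('scene','top','wrist'):
    im=bot.capture(n);cv2.imwrite(f'pics/{n}0.png',im[:,:,::-1]);print(n,bot.camera_model(n))
    for t,z in(('chamber',44),('drying_block',40),('case',10),('slide_a',42)):
        for d in bot.outline_of(t,n)[:3]:
            m=d['mask'].astype(np.uint8);ys,xs=np.nonzero(m)
            print(n,t,round(d['p'],2),d['pixel'],m.sum(),ray(cam(n,o),d['pixel'],z).round(1),xs.min(),xs.max(),ys.min(),ys.max())
E
```

```text
{'time': 0.0, 'joint_positions': array([ 1.03098536e+00,  3.42733271e-01,  1.52502030e+00,  3.42519553e-06,
        1.27542037e+00, -1.45996612e-01]), 'dq': array([-5.40097783e-04, -3.86404764e-04,  4.35967945e-04,  4.11787257e-04,
        1.21291531e-03,  6.64265380e-06]), 'tau': array([ 6.90835941e-05, -4.31248283e+01, -2.44219923e+01,  7.16757146e-02,
        5.59485052e-02, -1.42291224e-04]), 'tool_pos': array([201.21047277, 484.46154153, 226.03835799]), 'tcp_rot': array([-3.14002867e+00, -2.33282422e-04,  2.74777711e+00]), 'contact_force': array([0.16001095, 0.22731528, 0.27055914]), 'moment': array([0.01866414, 0.00900257, 0.02487812]), 'finger_force': 0.0, 'grip_width': 92.12264708266086}
scene {'fx': 394.1906875637236, 'fy': 394.1906875637236, 'cx': 318.87022341910716, 'cy': 203.89521275257854, 'position': array([  -8.48439163, -155.02872084,  748.07059247]), 'orientation': array([-2.48753651,  0.00499608, -1.46128812])}
scene chamber 0.9 [373.6, 194.3] 395 [ 568.4 -214.2   44. ] 368 383 183 209
scene chamber 0.27 [369.8, 200.6] 2356 [ 549.2 -206.1   44. ] 343 406 169 226
sce
[... 1053 characters left out ...]
25 282 51 171
top case 0.71 [361.7, 144.7] 502 [ 573.6 -180.6   10. ] 354 369 126 164
top slide_a 0.96 [362.1, 147.2] 502 [ 560.3 -178.3   42. ] 354 369 126 164
top slide_a 0.93 [409.0, 142.8] 503 [ 566.5 -267.5   42. ] 400 415 123 161
wrist {'fx': 301.5652970001129, 'fy': 301.5652970001129, 'cx': 317.09848916525334, 'cy': 196.74874807377665, 'T_tool_cam': array([[ 5.17997673e-04, -9.66122111e-01, -2.58084865e-01,
         6.96934090e+01],
       [ 9.99999751e-01,  6.24351603e-04, -3.30133056e-04,
         6.22837330e-01],
       [ 4.80084544e-04, -2.58084630e-01,  9.66122194e-01,
        -1.57226681e+02],
       [ 0.00000000e+00,  0.00000000e+00,  0.00000000e+00,
         1.00000000e+00]])}
```

Run:
```python
import cv2
a=cv2.imread('pics/top0.png')[30:290,190:450]
cv2.imwrite('pics/topc.png',cv2.resize(a,(600,600),interpolation=cv2.INTER_CUBIC))
```

```text
(no output)
```

View pics/topc.png

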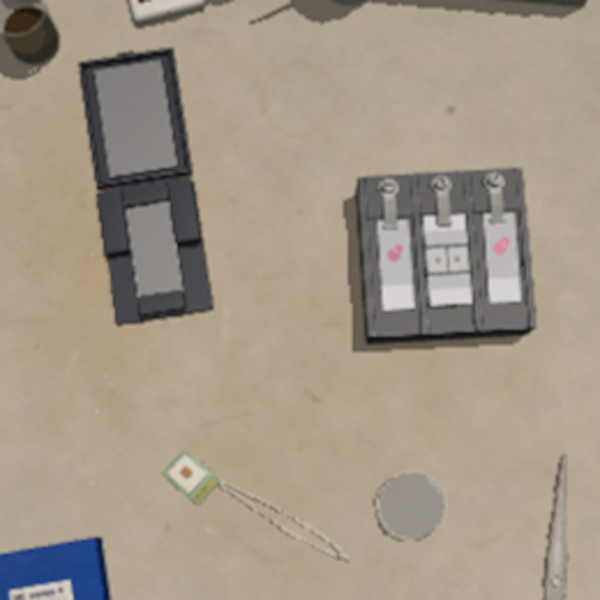

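View pics/scene0.png

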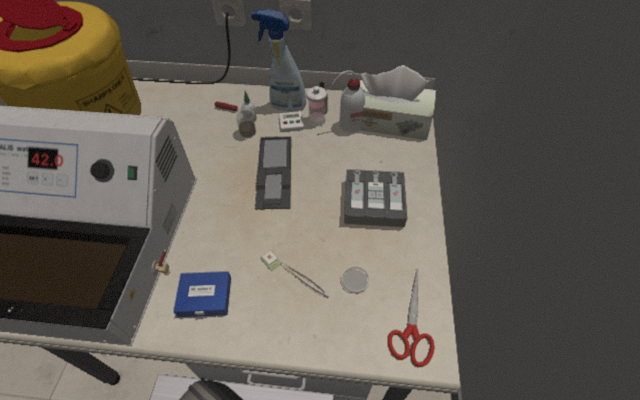

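The chamber is in the middle lane, at about (384,143) in the top view. The case's recess is at about (258,137), and the water bath is to the left. I'll raise the tool first, then cross.

```bash
python3 -m jog '[[0,0,-45,0,0,0],[0,0,-45,0,0,0],[-30.5,-25.3,0,0,0,0],[-30.5,-25.3,0,0,0,0],[-30.5,-25.3,0,0,0,0],[-30.5,-25.3,0,0,0,0],[-30.5,-25.3,0,0,0,0],[-30.5,-25.3,0,0,0,0],[-30.5,-25.3,0,0,0,0],[-30.5,-25.3,0,0,0,0],[-30.5,-25.3,0,0,0,0],[-30.5,-25.3,0,0,0,0]]' 0
python3 -m jog '[[-30.5,-25.3,0,0,0,0],[-30.5,-25.3,0,0,0,0],[-30.5,-25.3,0,0,0,0],[-30.5,-25.3,0,0,0,0],[-30.5,-25.3,0,0,0,0],[-30.5,-25.3,0,0,0,0],[-30.5,-25.3,0,0,0,0],[-30.5,-25.3,0,0,0,0],[-30.5,-25.3,0,0,0,0],[-30.5,-25.3,0,0,0,-0.14],[0,0,0,0,0,-0.14],[0,0,0,0,0,-0.14]]'
python3 -m jog '[[0,0,40,0,0,0],[0,0,40,0,0,0],[0,0,40,0,0,0],[0,0,30,0,0,0],[0,0,0,0,0,0],[0,0,0,0,0,0]]'
```

```text
time: 1.95
tool_pos: [386.5, 132.6, 317.0]
tcp_rot: [3.141, 0.001, 2.748]
contact_force: [-0.5, -0.1, -0.0]
grip_width: 1.8
finger_force: 0.0
time: 3.15
tool_pos: [570.7, -217.9, 315.6]
tcp_rot: [3.141, -0.001, -3.112]
contact_force: [0.2, 0.1, -0.5]
grip_width: 0.4
finger_force: 0.0
time: 3.75
tool_pos: [570.9, -216.6, 167.4]
tcp_rot: [-3.142, 0.0, -3.115]
contact_force: [-0.1, -0.6, 1.5]
grip_width: 0.4
finger_force: 0.0
```

Run:
```python
from h import *
o=bot.get_obs();im=bot.capture('wrist');cv2.imwrite('pics/w1.png',im[:,:,::-1]);c=cam('wrist',o)
for t,z in(('chamber',44),('slide_a',42),('drying_block',40)):
    for d in bot.outline_of(t,'wrist')[:2]:
        m=d['mask'].astype(np.uint8);ys,xs=np.nonzero(m)
        P=np.array([ray(c,p,z)[:2] for p in zip(xs,ys)],np.float32)
        print(t,round(d['p'],2),d['pixel'],ray(c,d['pixel'],z).round(1),[np.round(v,1) for v in cv2.minAreaRect(P)], xs.min(),xs.max(),ys.min(),ys.max())
```

```text
chamber 0.98 [315.1, 184.2] [ 564.1 -218.1   44. ] [array([ 567.9, -218.2]), array([77.5, 34.6]), np.float64(2.3)] 296 333 147 226
slide_a 0.69 [358.4, 184.8] [ 564.  -176.5   42. ] [array([ 564.6, -175.7]), array([76.8, 26.5]), np.float64(1.2)] 345 375 145 223
slide_a 0.57 [270.3, 179.0] [ 560.6 -261.    42. ] [array([ 568.3, -262.7]), array([76. , 26.6]), np.float64(1.3)] 254 282 147 224
drying_block 0.78 [317.9, 146.8] [ 529.1 -216.3   40. ] [array([ 557.6, -218. ]), array([101.4, 138.8]), np.float64(1.9)] 240 390 122 226
```

View pics/w1.png

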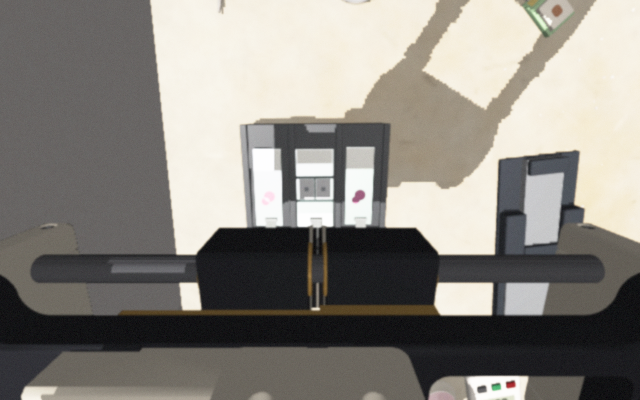

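The wrist view shows the chamber in the middle lane, spanning cols 296-333 and rows 147-226. It measures 77.5 x 34.6 mm, which fits, with its centre at (568,-218) and yaw about 0.035. The block's front edge is at row 124, so x≈507.

```bash
python3 -m jog '[[-5.5,-1.4,0,0,0,-0.008],[0,0,35,0,0,0],[0,0,35,0,0,0],[0,0,25,0,0,0],[0,0,16,0,0,0],[0,0,6,0,0,0],[0,0,0,0,0,0],[0,0,0,0,0,0],[0,0,0,0,0,0]]'
```

```text
time: 4.85
tool_pos: [577.0, -218.1, 51.1]
tcp_rot: [-3.14, 0.002, -3.107]
contact_force: [-0.1, -0.4, -0.6]
grip_width: 0.2
finger_force: 0.0
```

```bash
python3 -m jog '[[0,0,2,0,0,0],[0,0,2,0,0,0],[0,0,1,0,0,0],[0,0,0,0,0,0],[0,0,0,0,0,0]]';  python3 -m jog '[[0,0,0.7,0,0,0],[0,0,0,0,0,0],[0,0,0,0,0,0]]'
```

```text
time: 5.35
tool_pos: [576.1, -217.7, 44.7]
tcp_rot: [3.141, -0.0, -3.107]
contact_force: [-0.3, 0.2, 1.0]
grip_width: 0.4
finger_force: 0.0
time: 5.65
tool_pos: [576.2, -217.8, 44.3]
tcp_rot: [-3.141, 0.0, -3.107]
contact_force: [-0.3, 1.1, 3.8]
grip_width: 0.3
finger_force: 1.7
```

```bash
python3 -m jog '[[0,0,0.7,0,0,0],[0,0,0,0,0,0],[0,0,0,0,0,0]]'
```

```text
time: 5.95
tool_pos: [576.2, -217.8, 44.2]
tcp_rot: [-3.141, 0.001, -3.107]
contact_force: [-2.8, 0.8, 7.9]
grip_width: 0.6
finger_force: 4.1
```

```bash
python3 -m jog '[[0,0,0.5,0,0,0],[0,0,0,0,0,0],[0,0,0,0,0,0]]'; python3 -m jog '[[1,0,0,0,0,0],[1,0,0,0,0,0],[1,0,0,0,0,0],[1,0,0,0,0,0],[1,0,0,0,0,0]]'
```

```text
time: 6.25
tool_pos: [576.3, -217.8, 44.2]
tcp_rot: [-3.141, 0.001, -3.107]
contact_force: [-3.0, 0.9, 10.9]
grip_width: 0.6
finger_force: 5.6
time: 6.75
tool_pos: [573.6, -218.4, 44.3]
tcp_rot: [-3.139, 0.006, -3.107]
contact_force: [4.7, 1.1, 6.0]
grip_width: 0.8
finger_force: 2.6
```

```bash
python3 -m jog '[[0,0,0.6,0,0,0],[1,0,0.2,0,0,0],[1,0,0,0,0,0],[1,0,0,0,0,0],[1,0,0,0,0,0]]'
python3 - <<'E'
from h import *
o=bot.get_obs();im=bot.capture('wrist');c=cam('wrist',o)
for d in bot.outline_of('chamber','wrist')[:1]:
    m=d['mask'].astype(np.uint8);ys,xs=np.nonzero(m)
    P=np.array([ray(c,p,44)[:2] for p in zip(xs,ys)],np.float32)
    print(o['tool_pos'],d['p'],[np.round(v,1) for v in cv2.minAreaRect(P)], P.min(0),P.max(0))
cv2.imwrite('pics/w2.png',im[:,:,::-1])
E
```

```text
time: 7.25
tool_pos: [570.7, -219.0, 44.3]
tcp_rot: [-3.138, 0.008, -3.107]
contact_force: [6.6, 0.9, 7.4]
grip_width: 0.3
finger_force: 3.8
[ 570.6545522  -218.97407992   44.28129185] 0.78 [array([ 543.3, -219.9]), array([33.6, 34.7]), np.float64(2.0)] [ 525.93884 -237.66417] [ 560.672  -202.0813]
```

```bash
python3 -m jog '[[0,0.3,0.8,0,0,0],[0,0.3,0.5,0,0,0],[0.5,0,0,0,0,0],[1,0,0,0,0,0],[1,0,0,0,0,0],[1,0,0,0,0,0]]';python3 -m jog '[[1,0,0,0,0,0],[1,0,0,0,0,0],[1,0,0,0,0,0]]'
```

```text
time: 7.95
tool_pos: [568.5, -219.1, 44.2]
tcp_rot: [-3.137, 0.012, -3.108]
contact_force: [8.3, 1.2, 13.1]
grip_width: 0.2
finger_force: 6.1
time: 8.25
tool_pos: [564.7, -219.2, 44.2]
tcp_rot: [-3.137, 0.01, -3.107]
contact_force: [4.7, 0.1, 14.1]
grip_width: 0.6
finger_force: 7.3
```

```bash
python3 -m jog '[[1.5,0,0,0,0,0],[1.5,0,0,0,0,0],[1.5,0,0,0,0,0],[1.5,0,0,0,0,0],[0,0,0,0,0,0]]'
cat > look.py <<'E'
from h import *
import sys
o=bot.get_obs();im=bot.capture('wrist');c=cam('wrist',o)
for d in bot.outline_of('chamber','wrist')[:1]:
    m=d['mask'].astype(np.uint8);ys,xs=np.nonzero(m)
    P=np.array([ray(c,p,float(sys.argv[2]))[:2] for p in zip(xs,ys)],np.float32)
    print(o['tool_pos'],d['p'],[np.round(v,1) for v in cv2.minAreaRect(P)], P.min(0),P.max(0))
cv2.imwrite(f'pics/{sys.argv[1]}.png',im[:,:,::-1])
E
python3 look.py w3 44
```

```text
time: 8.75
tool_pos: [558.5, -219.4, 44.2]
tcp_rot: [-3.137, 0.01, -3.108]
contact_force: [5.2, 0.9, 15.3]
grip_width: 0.6
finger_force: 7.6
[ 558.48515141 -219.4280886    44.18612246] 0.6 [array([ 530.8, -220.5]), array([34.1, 35. ]), np.float64(2.0)] [ 513.4914  -238.10716] [ 548.4678  -202.54848]
```

```bash
python3 -m jog '[[2,0,-0.4,0,0,0],[2.5,0,0,0,0,0],[2.5,0,0,0,0,0],[2.5,0,0,0,0,0],[2.5,0,0,0,0,0],[2.5,0,0,0,0,0],[2.5,0,0,0,0,0],[2.5,0,0,0,0,0],[0,0,0,0,0,0]]'; python3 look.py w4 44
```

```text
time: 9.75
tool_pos: [538.5, -220.1, 44.2]
tcp_rot: [-3.137, 0.009, -3.108]
contact_force: [3.7, 0.8, 14.8]
grip_width: 0.5
finger_force: 7.3
[ 538.46737546 -220.11996944   44.20605918] 0.89 [array([ 511.1, -221.2]), array([33.6, 35.4]), np.float64(2.1)] [ 493.94086 -239.32402] [ 528.4604  -203.22093]
```

```bash
python3 -m jog '[[2,0,-0.4,0,0,0],[2.5,0,0,0,0,0],[2.5,0,0,0,0,0],[2.5,0,0,0,0,0],[2.5,0,0,0,0,0],[2.5,0,0,0,0,0],[2.5,0,0,0,0,0],[0,0,0,0,0,0],[0,0,0,0,0,0]]'; python3 look.py w5 44
```

```text
time: 10.75
tool_pos: [521.2, -220.6, 44.2]
tcp_rot: [-3.137, 0.007, -3.108]
contact_force: [2.5, 1.2, 13.6]
grip_width: 0.7
finger_force: 6.8
[ 521.17567591 -220.61429461   44.2010566 ] 0.8 [array([ 493.8, -221.7]), array([33.6, 35.1]), np.float64(2.0)] [ 476.48975 -239.29973] [ 511.1309  -203.76593]
```

View pics/w5.png

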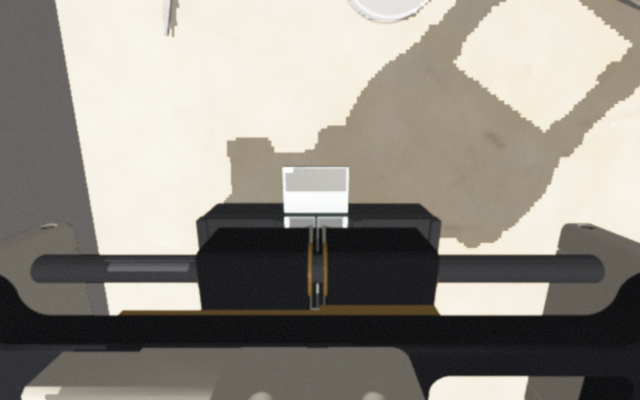

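```bash
python3 -m jog '[[0,0,-1,0,0,0],[0,0,-2,0,0,0],[0,0,-10,0,0,0],[0,0,-30,0,0,0],[0,0,-40,0,0,0],[16,0,-40,0,0,0],[16,0,0,0,0,0],[0,0,0,0,0,0],[0,0,0,0,0,0]]' 70; python3 look.py w6 44;  python3 - <<'E'
from h import *
o=bot.get_obs();c=cam('wrist',o)
d=bot.outline_of('drying_block','wrist')[0];m=d['mask'];ys,xs=np.nonzero(m)
P=np.array([ray(c,p,40)[:2] for p in zip(xs,ys)],np.float32);print(d['p'],cv2.minAreaRect(P),P.min(0),o['tcp_rot'])
E
```

```text
time: 11.75
tool_pos: [486.0, -220.0, 164.3]
tcp_rot: [3.141, -0.001, -3.108]
contact_force: [0.0, -0.3, -0.8]
grip_width: 63.4
finger_force: 0.0
[ 485.98318927 -220.01034419  164.26028717] 0.71 [array([ 512.6, -220.4]), array([72.7, 34.8]), np.float64(2.0)] [ 475.71448 -238.47484] [ 549.48816 -202.2299 ]
0.8 ((558.133544921875, -218.11648559570312), (118.27281951904297, 138.997802734375), 2.1194605827331543) [ 496.89246 -289.07974] [ 3.14043918e+00 -1.20987071e-03 -3.10735599e+00]
```

View pics/w6.png

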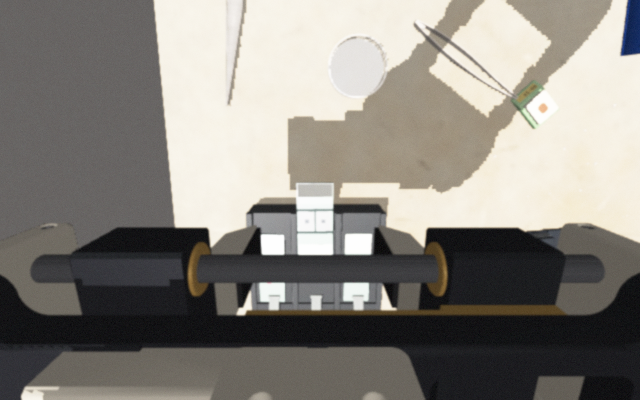

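The chamber now overhangs flat: its front is at row 184 (x≈476) and the block edge at row 206. Next I'll descend around the end.

```bash
python3 -m jog '[[-2.4,-1.4,0,0,0,0],[0,0,30,0,0,0],[0,0,30,0,0,0],[0,0,25,0,0,0],[0,0,20,0,0,0],[0,0,15,0,0,0],[0,0,8,0,0,0],[0,0,3,0,0,0],[0,0,0,0,0,0],[0,0,0,0,0,0],[0,0,0,0,0,0]]' 55; python3 look.py w7 44
```

```text
time: 13.0
tool_pos: [489.1, -221.8, 34.3]
tcp_rot: [-3.141, 0.001, -3.107]
contact_force: [-0.7, -0.1, 0.8]
grip_width: 50.7
finger_force: 0.0
[ 489.08156468 -221.79639298   34.28079289] 0.72 [array([ 500.1, -220.9]), array([48.6, 34.6]), np.float64(2.2)] [ 475.48245 -238.73291] [ 524.92303 -203.05647]
```

View pics/w7.png

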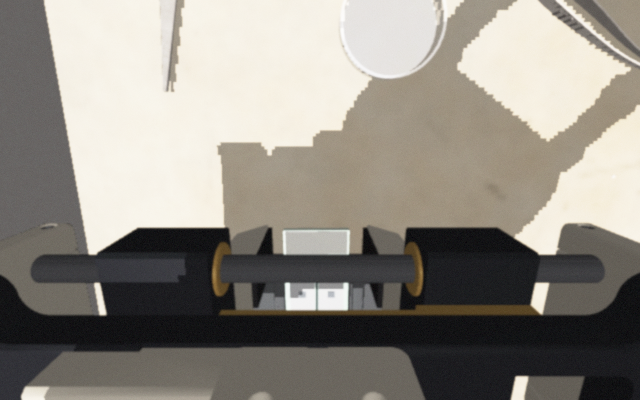

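```bash
python3 -m jog '[[0,0,1,0,0,0],[0,0,0,0,0,0],[0,0,0,0,0,0]]' 42;python3 -m jog '[[0,0,0,0,0,0],[0,0,0,0,0,0],[0,0,0,0,0,0],[0,0,0,0,0,0],[0,0,0,0,0,0]]' 30
```

```text
time: 13.4
tool_pos: [488.6, -221.5, 32.5]
tcp_rot: [3.142, 0.0, -3.107]
contact_force: [-0.2, 1.0, 0.2]
grip_width: 39.1
finger_force: 0.0
time: 13.9
tool_pos: [488.6, -221.5, 32.5]
tcp_rot: [3.142, 0.0, -3.107]
contact_force: [0.9, -0.1, -0.0]
grip_width: 34.4
finger_force: 30.0
```

```bash
python3 -m jog '[[0,0,-3,0,0,0],[0,0,-10,0,0,0],[0,0,-25,0,0,0],[0,0,-35,0,0,0],[0,0,-40,0,0,0],[0,0,-40,0,0,0],[0,0,0,0,0,0],[0,0,0,0,0,0]]'
python3 - <<'E'
from h import *
c=cam('top')
for p in((128,205),(176,198),(137,298),(184,290),(158,248),(97,195),(193,178),(117,324),(213,309)): print(p,ray(c,(190+p[0]/2.308,30+p[1]/2.308),14 if p[1] in(205,198,298,290,248) else 5).round(1))
E
python3 look.py w8 186
```

```text
time: 14.7
tool_pos: [488.9, -221.7, 186.8]
tcp_rot: [-3.14, 0.002, -3.107]
contact_force: [-0.4, -0.1, -1.3]
grip_width: 34.0
finger_force: 30.0
(128, 205) [631.5  48.   14. ]
(176, 198) [636.6   6.7  14. ]
(137, 298) [549.4  40.4  14. ]
(184, 290) [5.553e+02 4.000e-01 1.400e+01]
(158, 248) [592.7  22.4  14. ]
(97, 195) [644.2  76.5   5. ]
(193, 178) [657.2  -7.2   5. ]
(117, 324) [529.3  58.9   5. ]
(213, 309) [540.2 -23.2   5. ]
[ 488.8584549  -221.6623702   186.83664879] 0.69 [array([ 506.3, -220.4]), array([50.8, 37.2]), np.float64(2.1)] [ 480.4123  -239.13918] [ 532.07007 -200.92627]
```

```bash
python3 -m jog '[[-8,15,0,0,0,0],[-14.9,30,0,0,0,0],[-14.9,30,0,0,0,0],[-14.9,30,0,0,0,0],[-14.9,30,0,0,0,0],[-14.9,30,0,0,0,0],[-14.9,30,0,0,0,0],[-14.9,30,0,0,0,0],[-7,15,0,0,0,0],[0,0,0,0,0,-0.1],[0,0,0,0,0,0],[0,0,0,0,0,0]]'
python3 - <<'E'
from h import *
o=bot.get_obs();im=bot.capture('wrist');c=cam('wrist',o);cv2.imwrite('pics/w9.png',im[:,:,::-1])
for t,z in(('case',5),('chamber',170)):
  for d in bot.outline_of(t,'wrist')[:2]:
    m=d['mask'];ys,xs=np.nonzero(m)
    P=np.array([ray(c,p,z)[:2] for p in zip(xs,ys)],np.float32);print(t,d['p'],d['pixel'],cv2.minAreaRect(P),P.min(0),o['tcp_rot'])
E
```

```text
time: 16.0
tool_pos: [599.1, 21.9, 184.7]
tcp_rot: [3.141, -0.002, -3.01]
contact_force: [0.3, -0.6, -0.6]
grip_width: 33.9
finger_force: 30.0
case 0.6 [321.7, 174.0] ((649.3662109375, 36.359344482421875), (234.9334716796875, 87.64636993408203), 7.564867973327637) [528.9136   -20.194952] [ 3.14135385e+00 -1.78732816e-03 -3.01023143e+00]
chamber 0.77 [316.4, 287.5] ((623.9141845703125, 26.203310012817383), (55.88142013549805, 40.54825210571289), 6.836797714233398) [594.0837      3.0735917] [ 3.14135385e+00 -1.78732816e-03 -3.01023143e+00]
```

View pics/w9.png

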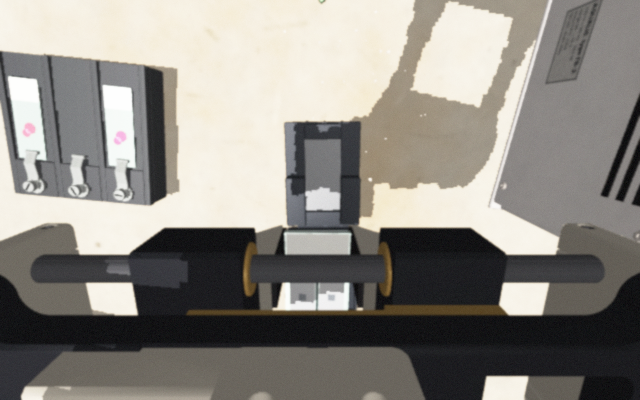

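Run:
```python
import cv2
a=cv2.imread('pics/w9.png')[110:235,270:380]
cv2.imwrite('pics/w9c.png',cv2.resize(a,None,fx=4.8,fy=4.8,interpolation=cv2.INTER_CUBIC))
```

```text
(no output)
```

View pics/w9c.png

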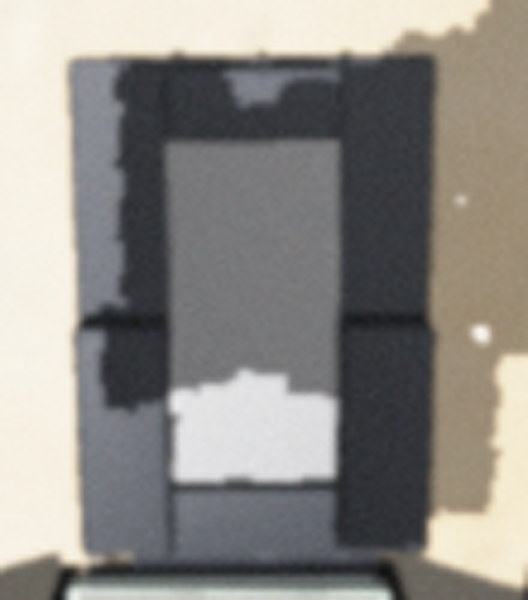

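Run:
```python
from h import *
o=bot.get_obs();c=cam('wrist',o);f=lambda x,y,z:ray(c,(270+x/4.8-.4,110+y/4.8-.4),z)[:2]
fr=[f(163,138,20),f(341,138,20)];re=[f(172,484,14),f(337,484,14)]
s=[f(164,180,14),f(340,180,14),f(167,300,14),f(339.5,300,14)]
b=[f(69,58,5),f(435,58,5),f(82,318,20),f(430,318,20),f(82,330,5),f(432,330,5),f(84,552,20),f(430,550,20)]
print(np.round(fr+re,1),'\n',np.round(s,1),'\n',np.round(b,1))
F=sum(fr)/2;B=sum(re)/2;d=B-F;print(F,B,np.linalg.norm(d),np.arctan2(d[1],d[0]),(F+B)/2, 'w',[np.linalg.norm(s[i+1]-s[i]) for i in(0,2)],[(s[i]+s[i+1])/2 for i in(0,2)])
for i in(0,2,4,6): e=b[i+1]-b[i];print(np.linalg.norm(e),np.arctan2(-e[0],e[1]),(b[i]+b[i+1])/2)
# glass in view
d=bot.outline_of('chamber','wrist')[0];ys,xs=np.nonzero(d['mask']);print(xs.min(),xs.max(),ys.min())
```

```text
[[554.7   2.1]
 [549.5  40.8]
 [635.2  13.8]
 [630.   52.7]] 
 [[564.3   3.2]
 [559.1  42.5]
 [591.4   7.2]
 [586.1  46.5]] 
 [[540.9 -21.7]
 [530.   60.4]
 [596.9 -11.3]
 [586.5  66.9]
 [602.9 -12.1]
 [591.9  70.3]
 [652.8  -4.8]
 [641.5  76.2]]
[552.09307978  21.44301448] [632.62671709  33.20942686] 81.38866751128481 0.14507904798079355 [592.35989843  27.32622067] w [np.float64(39.60761332765452), np.float64(39.65894310766186)] [array([561.7068156 ,  22.85980007]), array([588.76580323,  26.8697613 ])]
82.84012172498242 0.13235261918759172 [535.43638728  19.38983814]
78.8020300507809 0.13240817703684724 [591.71238948  27.80272922]
83.12041682384313 0.1324108675462896 [597.38857494  29.10516893]
81.79167520808596 0.1385943924892095 [647.12398936  35.69121975]
285 350 230
```

Run:
```python
from h import *
o=bot.get_obs();c=cam('wrist',o);Rt=R.from_euler('xyz',o['tcp_rot']).as_matrix()
im=cv2.imread('pics/w9.png').astype(int)
d=bot.outline_of('chamber','wrist')[0];m=d['mask'];
for r in(232,236,240,245): xs=np.nonzero(m[r])[0];print(r,xs.min(),xs.max(),[(Rt.T@(ray(c,(x,r),196)-o['tool_pos'])).round(1)[:2] for x in(xs.min()-.5,xs.max()+.5)])
print((Rt.T@(ray(c,(317,229.5),196)-o['tool_pos'])).round(1), o['tool_pos'])
P=np.array([592.4,27.3,14]);print((Rt.T@(P-o['tool_pos'])).round(1))
```

```text
232 285 350 [array([ 11.2, -16.2]), array([11.2, 18.1])]
236 285 350 [array([  9. , -16.3]), array([ 9. , 18.2])]
240 285 350 [array([  6.7, -16.3]), array([ 6.8, 18.2])]
245 286 349 [array([  3.9, -15.9]), array([ 3.9, 17.8])]
[ 12.6   0.7 -10.5] [599.476357    21.78554764 185.44864265]
[  6.3   6.4 171.5]
```

```bash
python3 -m jog '[[15.9,2.8,0,0,0,0],[15.9,2.8,20,0,0,0],[0,0,30,0,0,0],[0,0,30,0,0,0],[0,0,30,0,0,0],[0,0,25,0,0,0],[0,0,15,0,0,0],[0,0,7,0,0,0],[0,0,2,0,0,0],[0,0,0,0,0,0],[0,0,0,0,0,0]]'
python3 - <<'E'
from h import *
o=bot.get_obs();im=bot.capture('wrist');cv2.imwrite('pics/w10.png',im[:,:,::-1])
a=im[190:330,240:400,::-1];b=cv2.resize(a,None,fx=4,fy=4,interpolation=cv2.INTER_CUBIC);cv2.imwrite('pics/w10c.png',b)
E
```

```text
time: 17.35
tool_pos: [568.1, 23.6, 27.5]
tcp_rot: [-3.141, 0.002, -3.008]
contact_force: [-0.6, -0.1, -0.7]
grip_width: 34.2
finger_force: 30.0
```

View pics/w10c.png

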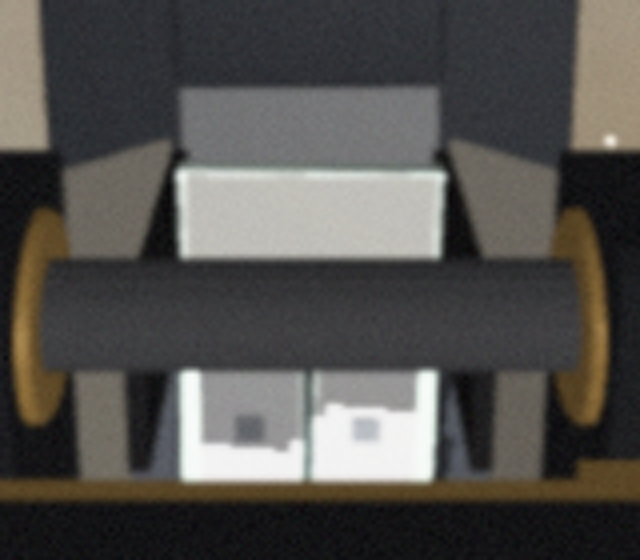

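Run:
```python
from h import *
o=bot.get_obs();c=cam('wrist',o);Rt=R.from_euler('xyz',o['tcp_rot']).as_matrix();p=o['tool_pos'];print(p,o['tcp_rot'])
f=lambda x,y,z:(Rt.T@(ray(c,(240+x/4-.4,190+y/4-.4),z)-p)).round(1)[:2]
zt=p[2]+11.5
print('stop',f(179,87,20),f(440,87,20));print('floor',f(179,120,14),f(439,120,14));print('glass',f(176,170,zt),f(446,170,zt),f(178,250,zt),f(442,250,zt))
```

```text
[568.03882647  23.65308641  27.51873882] [-3.14123732e+00  1.89080925e-03 -3.00742173e+00]
stop [ 16.7 -18. ] [16.7 19.3]
floor [  9.6 -18.9] [ 9.6 20. ]
glass [ 11.5 -16.6] [11.6 18.3] [  0.3 -16.6] [ 0.3 18.1]
```

```bash
python3 -m jog '[[2,-0.2,3,0,0,0],[0,0,5,0,0,0],[0,0,3.5,0,0,0],[0,0,0,0,0,0],[0,0,0,0,0,0],[0,0,0,0,0,0]]'
python3 - <<'E'
from h import *
o=bot.get_obs();im=bot.capture('wrist')
a=im[190:330,240:400,::-1];b=cv2.resize(a,None,fx=4,fy=4,interpolation=cv2.INTER_CUBIC);cv2.imwrite('pics/w11c.png',b)
g=im[:,:,:].mean(2);print([int(v) for v in g[195:245,317]]);print([int(v) for v in g[195:245,300]])
E
```

```text
time: 18.0
tool_pos: [565.4, 23.3, 15.0]
tcp_rot: [3.142, -0.0, -3.007]
contact_force: [-0.6, -0.1, -0.7]
grip_width: 34.0
finger_force: 30.0
[36, 39, 45, 50, 54, 54, 49, 49, 53, 52, 50, 51, 51, 51, 50, 52, 49, 52, 52, 50, 50, 53, 48, 50, 49, 50, 45, 51, 70, 102, 113, 116, 116, 116, 115, 114, 117, 163, 213, 209, 194, 190, 189, 187, 190, 188, 190, 190, 189, 188]
[40, 41, 43, 48, 51, 54, 52, 51, 51, 49, 52, 48, 51, 49, 51, 52, 48, 52, 48, 52, 49, 47, 46, 44, 49, 46, 48, 55, 74, 103, 113, 116, 111, 113, 116, 108, 122, 170, 209, 206, 192, 188, 190, 188, 188, 190, 187, 187, 191, 190]
```

Run:
```python
from h import *
o=bot.get_obs();c=cam('wrist',o);Rt=R.from_euler('xyz',o['tcp_rot']).as_matrix();p=o['tool_pos'];print(p)
f=lambda x,y,z:(Rt.T@(ray(c,(x,y),z)-p)).round(1)[:2]
print('stop',f(317,223.4,20),'glass bottom',f(317,231.9,p[2]+7.5),'top',f(317,234.5,p[2]+11.5),f(317,231.9,p[2]+11.5))
```

```text
[565.45553272  23.25507121  15.00974388]
stop [13.9  0.7] glass bottom [10.1  0.7] top [10.2  0.7] [11.6  0.7]
```

```bash
python3 -m jog '[[1.6,0,0,0,0,0],[0,0,3,0,0,0],[0,0,2,0,0,0],[0,0,1,0,0,0],[0,0,0.5,0,0,0],[0,0,0,0,0,0],[0,0,0,0,0,0]]'; python3 -m jog '[[0,0,0.5,0,0,0],[0,0,0.5,0,0,0],[0,0,0,0,0,0],[0,0,0,0,0,0]]'
```

```text
time: 18.75
tool_pos: [564.1, 23.0, 13.8]
tcp_rot: [-3.141, 0.002, -3.007]
contact_force: [-15.1, 0.5, 44.1]
grip_width: 34.1
finger_force: 52.5
time: 19.15
tool_pos: [564.1, 23.0, 13.7]
tcp_rot: [-3.141, 0.003, -3.007]
contact_force: [-17.5, -0.1, 52.3]
grip_width: 34.1
finger_force: 56.3
```

```bash
python3 -m jog '[[0,0,-5,0,0,0],[0,0,-5,0,0,0],[0,0,-5,0,0,0],[0,0,0,0,0,0],[0,0,0,0,0,0],[0,0,0,0,0,0]]'
python3 - <<'E'
from h import *
o=bot.get_obs();im=bot.capture('wrist')
a=im[190:320,235:400,::-1];b=cv2.resize(a,None,fx=4,fy=4,interpolation=cv2.INTER_CUBIC);
s=bot.capture('scene')[110:235,235:320,::-1];b2=cv2.resize(s,None,fx=1.6,fy=1.6*520/200,interpolation=cv2.INTER_CUBIC)[:520]
cv2.imwrite('pics/w12.png',np.hstack([b,b2[:b.shape[0]] if b2.shape[0]>=520 else cv2.resize(b2,(136,520))])[:, :800])
E
```

```text
time: 19.75
tool_pos: [563.5, 23.1, 21.9]
tcp_rot: [3.141, -0.001, -3.007]
contact_force: [0.3, 1.1, 0.3]
grip_width: 33.9
finger_force: 30.0
```

View pics/w12.png

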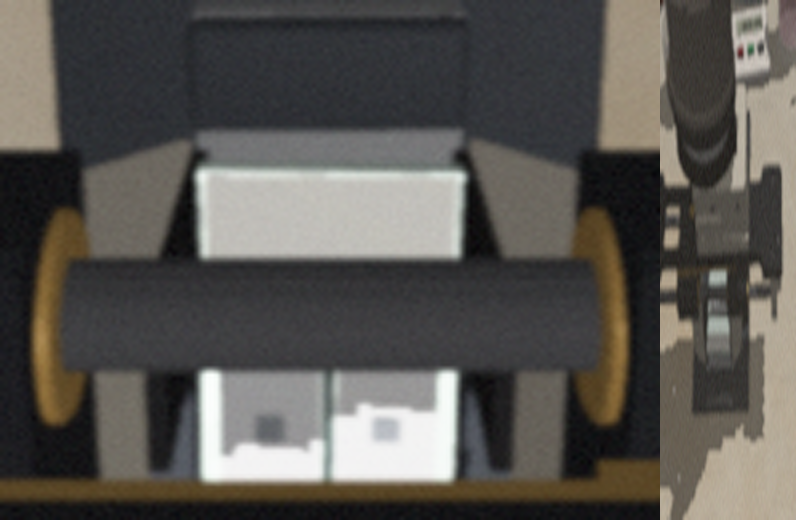

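```bash
python3 -m jog '[[0,0,4,0,0,0],[0,0,2.2,0,0,0],[0,0,0.8,0,0,0],[0,0,0,0,0,0],[0,0,0,0,0,0],[0,0,0,0,0,0]]'; python3 -c "
from h import *
o=bot.get_obs();print(o['contact_force'],o['moment'],o['tool_pos'])"; python3 -m jog '[[0,0,0.6,0,0,0],[0,0,0,0,0,0],[0,0,0,0,0,0]]';python3 -c "
from h import *
o=bot.get_obs();print(o['contact_force'],o['moment'],o['tool_pos'])"
```

```text
time: 20.45
tool_pos: [563.9, 23.0, 15.6]
tcp_rot: [3.142, 0.0, -3.007]
contact_force: [-0.6, 0.0, -1.0]
grip_width: 34.1
finger_force: 30.0
[-0.58933854  0.01008711 -0.97754914] [ 0.079149   -0.0082119   0.05197349] [563.90472669  23.02706545  15.61051927]
time: 20.75
tool_pos: [563.8, 23.1, 14.9]
tcp_rot: [3.142, 0.0, -3.007]
contact_force: [0.3, -0.4, -1.1]
grip_width: 34.0
finger_force: 30.0
[ 0.32798888 -0.36537228 -1.10448211] [ 0.08412932  0.02700282 -0.01224177] [563.81246745  23.05307076  14.94050301]
```

```bash
python3 -m jog '[[0,0,0.7,0,0,0],[0,0,0,0,0,0],[0,0,0,0,0,0]]'; python3 -m jog '[[0,0,0.8,0,0,0],[0,0,0,0,0,0],[0,0,0,0,0,0]]';python3 -c "
from h import *
o=bot.get_obs();print(o['contact_force'],o['moment'],o['tool_pos'],o['tcp_rot'])"
```

```text
time: 21.05
tool_pos: [563.9, 23.0, 14.3]
tcp_rot: [3.142, 0.0, -3.007]
contact_force: [0.4, 0.4, 0.7]
grip_width: 34.5
finger_force: 30.6
time: 21.35
tool_pos: [564.0, 23.0, 14.2]
tcp_rot: [-3.141, 0.001, -3.007]
contact_force: [-2.0, -0.8, 7.4]
grip_width: 34.2
finger_force: 33.9
[-1.97037063 -0.84626051  7.40059592] [0.02899164 0.42132344 0.0277648 ] [563.95233119  23.02098272  14.24781824] [-3.14149534e+00  5.90619992e-04 -3.00735870e+00]
```

```bash
cat > avg.py <<'E'
from h import *
A=[]
for i in range(12): bot.capture('wrist');o=bot.get_obs();A.append(np.r_[o['contact_force'],o['moment'],o['tool_pos']])
print(np.mean(A,0).round(3))
E
python3 avg.py; python3 -m jog '[[0,0,-1.5,0,0,0],[0,0,-1.5,0,0,0],[0,0,0,0,0,0],[0,0,0,0,0,0]]'; python3 avg.py
```

```text
[-2.13900e+00 -2.78000e-01  7.23800e+00  4.80000e-02  4.27000e-01
 -4.00000e-03  5.63951e+02  2.30330e+01  1.42390e+01]
time: 22.35
tool_pos: [563.8, 23.0, 16.3]
tcp_rot: [3.141, -0.0, -3.007]
contact_force: [-0.1, 0.1, -0.2]
grip_width: 33.8
finger_force: 30.0
[-1.45000e-01 -8.90000e-02 -2.36000e-01  3.60000e-02  2.90000e-02
  5.00000e-03  5.63785e+02  2.30390e+01  1.63270e+01]
```

```bash
python3 -m jog '[[-2,0,0,0,0,0],[0,0,1.5,0,0,0],[0,0,0.7,0,0,0],[0,0,0.4,0,0,0],[0,0,0,0,0,0],[0,0,0,0,0,0]]'; python3 avg.py
```

```text
time: 23.55
tool_pos: [566.0, 23.3, 14.3]
tcp_rot: [-3.142, 0.001, -3.007]
contact_force: [-2.0, -1.1, 5.1]
grip_width: 34.6
finger_force: 33.0
[-1.35500e+00 -2.10000e-02  5.32000e+00  5.70000e-02  2.71000e-01
 -1.00000e-03  5.65957e+02  2.33080e+01  1.42620e+01]
```

```bash
python3 -m jog '[[0,0,-4,0,0,0],[0,0,-4,0,0,0],[0,0,0,0,0,0]]'
python3 - <<'E'
import cv2,numpy as np
g=cv2.imread('pics/w9.png').mean(2)
for r in range(136,214,5): print(r,[int(v) for v in g[r,284:362:1]][14:64])
E
```

```text
time: 24.45
tool_pos: [566.2, 23.3, 22.3]
tcp_rot: [-3.141, 0.001, -3.007]
contact_force: [0.2, 0.3, -0.8]
grip_width: 34.3
finger_force: 30.0
136 [51, 54, 53, 55, 50, 54, 50, 47, 50, 55, 55, 57, 56, 53, 52, 53, 56, 53, 57, 53, 57, 55, 52, 59, 54, 56, 55, 54, 53, 54, 56, 57, 58, 56, 56, 58, 55, 57, 59, 60, 56, 53, 51, 51, 57, 56, 61, 57, 62, 61]
141 [54, 54, 52, 55, 55, 64, 89, 111, 119, 119, 121, 118, 120, 115, 122, 119, 120, 121, 119, 122, 122, 122, 123, 120, 124, 119, 121, 124, 121, 121, 123, 129, 123, 121, 125, 121, 120, 124, 123, 124, 122, 121, 98, 69, 56, 58, 58, 60, 58, 58]
146 [51, 53, 55, 53, 56, 60, 86, 113, 118, 118, 120, 122, 122, 122, 124, 118, 119, 123, 120, 122, 122, 123, 120, 123, 122, 121, 121, 121, 122, 124, 123, 123, 123, 122, 125, 121, 126, 123, 126, 124, 125, 119, 97, 69, 53, 57, 59, 56, 57, 57]
151 [53, 53, 55, 56, 54, 56, 78, 103, 114, 120, 119, 118, 122, 122, 116, 121, 121, 122, 122, 122, 122, 121, 121, 122, 122, 123, 120, 124, 123, 118, 122, 124, 123, 124, 123, 122, 122, 126, 125, 125, 125, 120, 98, 68, 59, 60, 54, 59, 61, 56]
156 [52, 54, 53, 55, 51, 55, 74,
[... 2133 characters left out ...]
1 [120, 117, 121, 120, 114, 110, 88, 105, 167, 219, 226, 225, 226, 226, 224, 223, 225, 224, 224, 224, 223, 224, 221, 225, 224, 223, 225, 221, 221, 221, 222, 220, 220, 221, 221, 223, 220, 220, 218, 222, 212, 177, 96, 51, 51, 49, 51, 47, 52, 51]
206 [119, 120, 120, 116, 116, 108, 94, 122, 182, 216, 226, 225, 223, 224, 224, 224, 225, 223, 224, 223, 221, 223, 224, 223, 226, 223, 221, 220, 220, 222, 223, 220, 223, 221, 220, 219, 220, 219, 219, 217, 209, 172, 99, 56, 49, 49, 47, 54, 52, 53]
211 [120, 112, 118, 112, 112, 108, 91, 69, 68, 81, 84, 81, 85, 82, 83, 84, 84, 90, 86, 75, 73, 70, 70, 69, 74, 79, 77, 75, 78, 79, 78, 78, 78, 77, 76, 67, 68, 67, 65, 63, 62, 54, 45, 43, 43, 49, 49, 50, 49, 52]
```

```bash
python3 -m jog '[[0,0,-15,0,0,0],[0,0,-35,0,0,0],[0,0,-40,0,0,0],[0,0,-40,0,0,0],[0,0,-15,0,0,0.1],[5,-15,0,0,0,0],[11,-30,0,0,0,0],[11,-30,0,0,0,0],[11,-30,0,0,0,0],[11,-30,0,0,0,0],[11,-30,0,0,0,0],[11,-30,0,0,0,0]]'
python3 -m jog '[[11,-30,0,0,0,0],[4,-17,0,0,0,0],[0,0,0,0,0,0],[0,0,25,0,0,0],[0,0,35,0,0,0],[0,0,35,0,0,0],[0,0,15,0,0,0],[0,0,5,0,0,0],[0,0,0,0,0,0],[0,0,0,0,0,0],[0,0,0,0,0,0]]'; python3 avg.py; python3 -c "
from h import *
print(bot.get_obs()['tcp_rot'])"
```

```text
time: 25.65
tool_pos: [499.6, -175.6, 165.1]
tcp_rot: [3.14, -0.003, -3.105]
contact_force: [0.9, 0.8, -0.8]
grip_width: 34.1
finger_force: 30.0
time: 26.75
tool_pos: [488.7, -221.8, 52.9]
tcp_rot: [-3.141, 0.002, -3.107]
contact_force: [0.3, -0.8, -0.6]
grip_width: 34.3
finger_force: 30.0
[-1.13000e-01  4.50000e-02 -2.67000e-01  3.30000e-02  2.00000e-02
  0.00000e+00  4.88318e+02 -2.21606e+02  5.21970e+01]
[ 3.14151804e+00  3.71514338e-05 -3.10736195e+00]
```

```bash
python3 -m jog '[[-0.3,0.1,8,0,0,0],[0,0,6,0,0,0],[0,0,2.5,0,0,0],[0,0,0,0,0,0],[0,0,0,0,0,0],[0,0,0,0,0,0]]'; python3 avg.py
```

```text
time: 27.95
tool_pos: [488.6, -221.5, 35.4]
tcp_rot: [-3.142, 0.0, -3.107]
contact_force: [0.2, 0.3, -1.1]
grip_width: 34.0
finger_force: 30.0
[ 1.03000e-01 -1.16000e-01 -3.07000e-01  2.70000e-02  9.00000e-03
 -4.00000e-03  4.88492e+02 -2.21422e+02  3.54080e+01]
```

```bash
python3 -m jog '[[0,0,1.2,0,0,0],[0,0,0.8,0,0,0],[0,0,0,0,0,0],[0,0,0,0,0,0],[0,0,0,0,0,0]]'; python3 avg.py
```

```text
time: 29.05
tool_pos: [488.4, -221.4, 33.3]
tcp_rot: [3.142, 0.0, -3.107]
contact_force: [0.6, -0.6, -0.6]
grip_width: 34.1
finger_force: 30.0
[ 2.20000e-02  2.03000e-01 -4.37000e-01  3.20000e-02  3.50000e-02
  1.60000e-02  4.88444e+02 -2.21392e+02  3.33070e+01]
```

```bash
python3 -m jog '[[0,0,0.5,0,0,0],[0,0,0.3,0,0,0],[0,0,0,0,0,0],[0,0,0,0,0,0]]'; python3 avg.py
```

```text
time: 30.05
tool_pos: [488.4, -221.4, 32.5]
tcp_rot: [3.142, 0.0, -3.107]
contact_force: [0.3, 0.6, -0.6]
grip_width: 33.9
finger_force: 30.0
[ 1.31000e-01 -1.48000e-01  7.60000e-02  3.60000e-02  1.50000e-02
  1.10000e-02  4.88434e+02 -2.21386e+02  3.25050e+01]
```

```bash
python3 -m jog '[[0,0,0,0,0,0],[0,0,0,0,0,0],[0,0,0,0,0,0]]' 45; python3 -m jog '[[0,0,-3,0,0,0],[0,0,-4,0,0,0],[0,0,-1.7,0,0,0],[0,0,0,0,0,0],[0,0,0,0,0,0],[0,0,0,0,0,0]]'; python3 look.py w13 44; python3 -m jog '[[0,0,0,0,0,0],[0,0,0,0,0,0],[0,0,0,0,0,0],[0,0,0,0,0,0]]' 30; python3 avg.py
```

```text
time: 30.95
tool_pos: [488.5, -221.4, 32.5]
tcp_rot: [3.142, 0.0, -3.107]
contact_force: [-0.6, 0.3, 0.5]
grip_width: 40.9
finger_force: 0.0
time: 31.55
tool_pos: [488.4, -221.3, 41.1]
tcp_rot: [3.141, -0.0, -3.107]
contact_force: [-0.4, -0.4, -0.7]
grip_width: 41.3
finger_force: 0.0
[ 488.35594523 -221.30974959   41.12516158] 0.71 [array([ 502.3, -220.1]), array([53.7, 35.2]), np.float64(2.0)] [ 475.4485  -237.89908] [ 529.63965 -201.6534 ]
time: 32.05
tool_pos: [488.4, -221.4, 41.2]
tcp_rot: [3.141, -0.0, -3.107]
contact_force: [0.5, 0.0, 0.2]
grip_width: 33.8
finger_force: 30.0
[ 2.50000e-02  1.71000e-01 -1.15000e-01  2.90000e-02  1.40000e-02
  3.00000e-03  4.88426e+02 -2.21383e+02  4.11890e+01]
```

```bash
python3 -m jog '[[0,0,-2,0,0,0],[0,0,-5,0,0,0],[0,0,-15,0,0,0],[0,0,-35,0,0,0],[0,0,-40,0,0,0],[0,0,-33,0,0,0],[-5,15,0,0,0,0],[-10.5,30,0,0,0,0],[-10.5,30,0,0,0,0],[-10.5,30,0,0,0,0],[-10.5,30,0,0,0,0],[-10.5,30,0,0,0,0]]'
python3 -m jog '[[-10.5,30,0,0,0,0],[-10.5,30,0,0,0,0],[-5.3,16.7,0,0,0,0],[0,0,10,0,0,-0.105],[0,0,30,0,0,0],[0,0,35,0,0,0],[0,0,35,0,0,0],[0,0,20,0,0,0],[0,0,8,0,0,0],[0,0,0,0,0,0],[0,0,0,0,0,0],[0,0,0,0,0,0]]'; python3 avg.py;python3 - <<'E'
from h import *
o=bot.get_obs();im=bot.capture('wrist');print(o['tool_pos'],o['tcp_rot'])
a=im[190:330,240:400,::-1];b=cv2.resize(a,None,fx=4,fy=4,interpolation=cv2.INTER_CUBIC);cv2.imwrite('pics/w14c.png',b)
g=im.mean(2)
for k in(300,317,330):print([int(v) for v in g[195:245,k]])
E
```

```text
time: 33.85
tool_pos: [540.0, -52.7, 170.6]
tcp_rot: [3.141, -0.001, -3.107]
contact_force: [0.4, 0.1, 0.2]
grip_width: 34.1
finger_force: 30.0
time: 35.05
tool_pos: [564.8, 23.0, 34.6]
tcp_rot: [-3.141, 0.003, -3.002]
contact_force: [1.3, 0.5, -0.4]
grip_width: 33.9
finger_force: 30.0
[-2.90000e-02  2.11000e-01 -4.09000e-01  4.60000e-02  1.60000e-02
  4.00000e-03  5.64189e+02  2.30150e+01  3.37190e+01]
[563.90759269  23.04157856  33.20384156] [ 3.14148745e+00  9.35691295e-06 -3.00237148e+00]
[53, 50, 50, 50, 48, 49, 52, 54, 52, 52, 48, 49, 50, 47, 46, 47, 51, 50, 47, 55, 74, 102, 113, 113, 114, 116, 115, 115, 114, 115, 116, 145, 208, 210, 196, 189, 190, 185, 189, 187, 189, 189, 190, 188, 188, 189, 187, 188, 191, 187]
[53, 55, 55, 52, 50, 51, 54, 49, 51, 52, 53, 50, 52, 49, 49, 48, 49, 49, 46, 52, 75, 106, 118, 115, 118, 113, 118, 118, 117, 114, 112, 134, 191, 200, 194, 188, 190, 190, 191, 189, 191, 190, 190, 191, 189, 190, 189, 189, 191, 189]
[48, 54, 53, 52, 54, 53, 55, 49, 50, 52, 48, 52, 50, 48, 53, 52, 52, 48, 48, 49, 73, 103, 114, 119, 118, 118, 120, 117, 116, 116, 110, 147, 208, 213, 195, 192, 192, 190, 193, 188, 189, 187, 191, 190, 188, 187, 192, 189, 189, 190]
```

Run:
```python
from h import *
o=bot.get_obs();o['tool_pos'][2]-=.4;c=cam('wrist',o);Rt=R.from_euler('xyz',o['tcp_rot']).as_matrix();p=o['tool_pos'];print(p)
f=lambda x,y,z:(Rt.T@(ray(c,(x,y),z)-p)).round(1)[:2]
print('stop',f(317,215.3,20),'glass bottom',f(317,226.3,p[2]-.8),'top',f(317,228.8,p[2]+3.2))
im=bot.capture('wrist').mean(2)
for r in(216,218,222,224,229,233,236): print(r,[int(v) for v in im[r,278:294]],[int(v) for v in im[r,342:358]])
```

```text
[563.89969611  23.01348258  32.75612801]
stop [12.6  0.7] glass bottom [10.1  0.7] top [10.2  0.7]
216 [50, 48, 45, 48, 48, 46, 48, 61, 83, 99, 100, 98, 99, 102, 101, 100] [104, 101, 103, 107, 106, 97, 82, 59, 53, 54, 53, 53, 55, 60, 56, 53]
218 [52, 48, 49, 52, 49, 46, 51, 61, 87, 108, 116, 117, 116, 115, 114, 117] [121, 116, 120, 119, 116, 115, 90, 62, 50, 54, 52, 57, 56, 54, 52, 56]
222 [49, 47, 51, 52, 50, 48, 48, 62, 87, 111, 113, 115, 117, 116, 112, 119] [117, 120, 118, 120, 121, 111, 95, 64, 56, 55, 58, 55, 54, 55, 53, 55]
224 [55, 60, 62, 64, 62, 52, 48, 58, 87, 105, 110, 113, 115, 113, 112, 113] [115, 118, 122, 119, 118, 113, 96, 63, 56, 56, 61, 69, 68, 65, 59, 56]
229 [102, 104, 102, 92, 66, 36, 40, 119, 206, 229, 207, 192, 187, 190, 191, 192] [195, 190, 191, 190, 196, 213, 206, 141, 56, 25, 55, 85, 99, 101, 104, 104]
233 [104, 105, 85, 57, 29, 19, 20, 72, 165, 206, 197, 190, 188, 189, 187, 189] [192, 193, 190, 193, 194, 199, 167, 82, 21, 17, 20, 48, 72, 97, 100, 102]
236 [99, 88, 62, 32, 18, 11, 24, 63, 147, 194, 195, 187, 189, 186, 188, 187] [189, 192, 189, 192, 190, 189, 155, 76, 18, 14, 15, 22, 45, 79, 95, 102]
```

View pics/w14c.png

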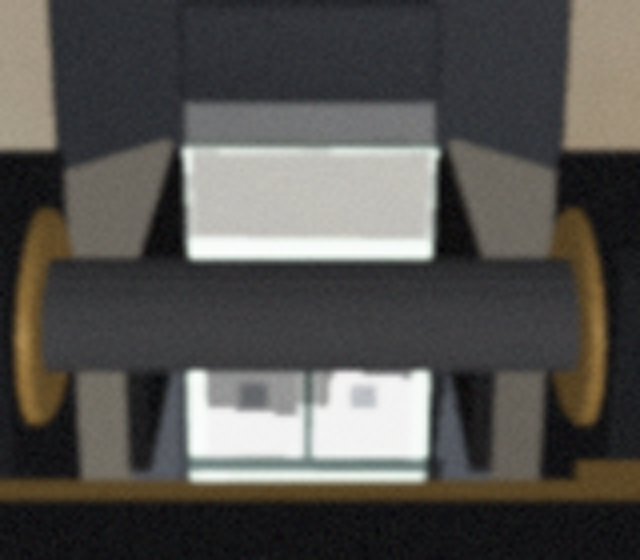

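The chamber's front end (crop row 148) is centred on the grey recess strip. The gap to the front stop (crop row 100) is about 2.5 mm. I'll lower it in small steps.

```bash
python3 -m jog '[[0.4,0,5,0,0,0],[0,0,4,0,0,0],[0,0,1.5,0,0,0],[0,0,0,0,0,0],[0,0,0,0,0,0]]'; python3 -m jog '[[0,0,0.7,0,0,0],[0,0,0.7,0,0,0],[0,0,0,0,0,0],[0,0,0,0,0,0]]'
```

```text
time: 36.25
tool_pos: [563.5, 23.0, 22.6]
tcp_rot: [3.141, -0.0, -3.002]
contact_force: [0.2, -0.2, 0.2]
grip_width: 33.8
finger_force: 30.0
time: 36.65
tool_pos: [563.5, 23.0, 21.3]
tcp_rot: [3.142, 0.0, -3.002]
contact_force: [-0.1, -0.4, 0.4]
grip_width: 34.0
finger_force: 30.0
```

```bash
python3 -m jog '[[0,0,0.7,0,0,0],[0,0,0.5,0,0,0],[0,0,0,0,0,0],[0,0,0,0,0,0]]'
```

```text
time: 37.05
tool_pos: [563.5, 23.0, 20.1]
tcp_rot: [3.142, 0.0, -3.002]
contact_force: [-0.3, 0.5, 0.3]
grip_width: 33.6
finger_force: 30.0
```

Now inside the stops with no contact.

```bash
python3 -m jog '[[0,0,1,0,0,0],[0,0,0.5,0,0,0],[0,0,0,0,0,0],[0,0,0,0,0,0]]'
```

```text
time: 37.45
tool_pos: [563.5, 23.0, 18.6]
tcp_rot: [3.142, 0.0, -3.002]
contact_force: [0.4, -0.5, -0.1]
grip_width: 34.1
finger_force: 30.0
```

```bash
python3 -m jog '[[0,0,1,0,0,0],[0,0,0.7,0,0,0],[0,0,0,0,0,0],[0,0,0,0,0,0]]'
```

```text
time: 37.85
tool_pos: [563.5, 23.0, 16.9]
tcp_rot: [3.141, 0.0, -3.002]
contact_force: [0.2, 0.2, -0.2]
grip_width: 33.7
finger_force: 30.0
```

```bash
python3 -m jog '[[0,0,0.7,0,0,0],[0,0,0.5,0,0,0],[0,0,0,0,0,0],[0,0,0,0,0,0]]'
```

```text
time: 38.25
tool_pos: [563.5, 23.0, 15.7]
tcp_rot: [3.142, 0.0, -3.002]
contact_force: [-0.2, -0.1, -0.4]
grip_width: 34.0
finger_force: 30.0
```

```bash
python3 -m jog '[[0,0,0.5,0,0,0],[0,0,0,0,0,0],[0,0,0,0,0,0]]'; python3 avg.py
```

```text
time: 38.55
tool_pos: [563.5, 23.0, 15.2]
tcp_rot: [3.141, 0.0, -3.002]
contact_force: [0.2, -0.0, -0.7]
grip_width: 34.0
finger_force: 30.0
[ 6.00000e-02  3.00000e-02 -2.09000e-01  2.40000e-02  2.70000e-02
 -1.60000e-02  5.63525e+02  2.29890e+01  1.52250e+01]
```

```bash
python3 -m jog '[[0,0,0.4,0,0,0],[0,0,0,0,0,0],[0,0,0,0,0,0]]'; python3 avg.py
```

```text
time: 39.45
tool_pos: [563.6, 23.0, 15.1]
tcp_rot: [3.142, 0.0, -3.002]
contact_force: [-1.1, 0.6, 3.7]
grip_width: 33.7
finger_force: 30.0
[-1.46500e+00  1.70000e-02  5.08000e+00  5.10000e-02  3.11000e-01
  7.00000e-03  5.63575e+02  2.29850e+01  1.50540e+01]
```

Seated contact at 5 N, right at the expected height. I'll release it and lift clear.

```bash
python3 -m jog '[[0,0,-0.4,0,0,0],[0,0,0,0,0,0],[0,0,0,0,0,0],[0,0,0,0,0,0],[0,0,0,0,0,0]]' 55;  python3 -m jog '[[0,0,-5,0,0,0],[0,0,-15,0,0,0],[0,0,-30,0,0,0],[0,0,-40,0,0,0],[0,0,-40,0,0,0],[-20,0,-20,0,0,0],[-15,0,0,0,0,0],[0,0,0,0,0,0],[0,0,0,0,0,0],[0,0,0,0,0,0]]'
python3 - <<'E'
from h import *
o=bot.get_obs();im=bot.capture('wrist');c=cam('wrist',o)
d=bot.outline_of('chamber','wrist')[0];m=d['mask'];ys,xs=np.nonzero(m);P=np.array([ray(c,p,18)[:2] for p in zip(xs,ys)],np.float32);print(o['tool_pos'],d['p'],cv2.minAreaRect(P))
a=im[100:235,265:385,::-1];cv2.imwrite('pics/w15.png',cv2.resize(a,None,fx=4.4,fy=4.4,interpolation=cv2.INTER_CUBIC))
E
```

```text
time: 40.55
tool_pos: [563.5, 23.0, 15.1]
tcp_rot: [3.141, -0.0, -3.002]
contact_force: [0.5, 0.5, 0.3]
grip_width: 50.6
finger_force: 0.0
time: 41.55
tool_pos: [597.1, 27.8, 164.5]
tcp_rot: [3.141, -0.002, -3.002]
contact_force: [0.5, 0.2, 0.0]
grip_width: 50.7
finger_force: 0.0
[597.08581195  27.81294453 164.49721043] 0.57 ((590.3959350585938, 27.080699920654297), (76.32357788085938, 35.77841567993164), 8.005173683166504)
```

View pics/w15.png

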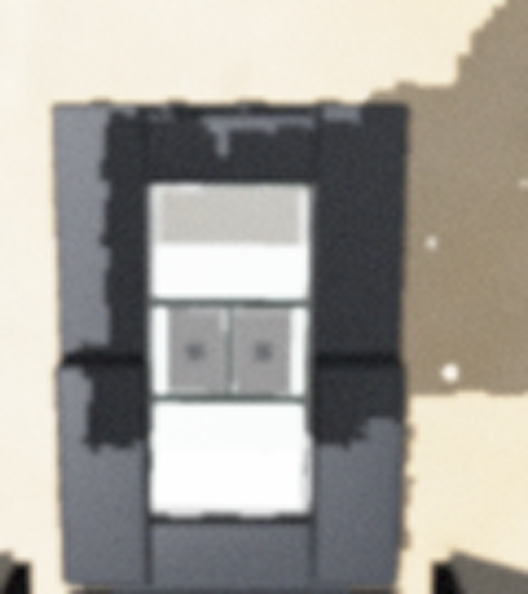

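The chamber lies flat in the recess between the stops (crop rows 185-515, about 76 x 36 mm at z=18), and the gripper is clear. Handing in.

```bash
python3 -c "
from plant import bot
print(bot.close_job())"
```

```text
the job is handed in; nothing more can be done
None
```

The chamber was drawn out from under its clip, gripped by its overhanging end and laid flat in the case recess, and the job is handed in at about 42 s. On the first try at the case the wrist force reached about 52 N. The evidence points to the fingertips landing on the case floor rather than the glass being pressed. I took the chamber back to the block, gripped it again with the tips higher, and set it down with about 5 N.

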